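# Change the condensing lens and hold it over the practice eye

## Task

We are changing lenses for the practice eye. First put the large condensing lens, which was left lying on the table beside the eye, back flat in its own (largest) well of the lens case and let go of it; then take the medium lens out of the case, carry it over the bottles and hold it level and centred over the cornea with its lower rim about 2 cm above the top of the cornea, so that I can look through it: finish while still holding it there, steady. Never touch the practice eye or drop a lens, and leave the small lens and the bottles where they are.

Things in the scene. Friction and masses are not known exactly. Their poses are not given: they have to be found in the camera images.
- large_lens: large condensing lens: a solid disc-shaped piece, black grooved grip ring with clear glass inside, outer diameter 54 mm, height 20 mm, lower edge bevelled by 2 mm, about 65 g; starts lying flat on the table, on the robot's side of the practice eye. Origin at the centre of its underside, z axis = lens axis (up when it lies flat). Best gripped across the diameter from above.
- medium_lens: medium condensing lens of the same make-up, outer diameter 42 mm, height 18 mm, about 45 g; starts lying flat in the middle well of the lens case and stands 12 mm proud of the case's top. Origin at the centre of its underside, z axis = lens axis (up).
- small_lens: small condensing lens, outer diameter 30 mm, height 16 mm, 30 g, lying flat in the smallest well of the case, 10 mm proud of its top; to be left alone. Origin at the centre of its underside.
- lens_case: opened lens case, fixed: dark shell, hard grey insert, 94 (x) by 216 (y) mm, flat top 30 mm above the table. A row of three wells along its y, each 6 mm deep, 5 mm wider than its lens, 2 mm chamfer: large at y = -64 mm, medium +12, small +76. Its flat-open lid (18 mm high) lies at x +53 to +147. Best finger closing line: the x axis. Origin: centre of the base's underside, x away from the robot.
- well_large (a point): centre of the floor of the largest well (59 mm across, 6 mm deep, floor 24 mm above the table), axes as the case
- well_medium (a point): centre of the floor of the medium well (47 mm across, 6 mm deep, floor 24 mm above the table), axes as the case
- practice_eye: practice eye, fixed: light grey upright cylinder 54 mm across, top edge 91 mm high, in an aluminium yoke along its y (94 mm over the black thumbscrews, which are 62 mm high) on a round foot 90 mm across; on top a white eye front, brown iris, black pupil and clear domed cornea 23 mm across. Origin: centre of the foot's underside, z up.
- cornea_top (a point): the highest point of the clear cornea, on the eye's axis, 100 mm above the table
- saline_bottle: tall white bottle, 54 mm in diameter, 135 mm high, standing between the case and the eye; origin at the centre of its underside
- dropper_bottle: small white dropper bottle with a grey cap, 28 mm in diameter, 68 mm high, standing between the case and the eye; origin at the centre of its underside

How it is judged:
By the outcome, as a careful person would: the job done as asked, in the order asked, and still so for the second after the job is handed in, while the arm keeps its last pose, push and grip.
It also fails if it takes over 51 s, if anything falls off the work surface, if the arm or the gripper's body presses on something with over 40 N, if the wrist force passes 120 N, or if a joint passes its speed limit or range.

## Robot

A 7-joint arm with a two-finger parallel gripper is mounted at the origin on the work surface. World frame = base frame: x ahead of the robot, y to its left, z up, the work surface at z = 0. Lengths are in mm, angles in rad, forces in N, time in s.
With the tool pointing down it reaches from about 400 to 900 mm from the base axis. Payload 5.5 kg.
Tool frame: the origin (TCP) lies where the fingers leave the gripper's body, on its centre line; the fingertips stand tip_reach ahead of it and the grasp point (between the pads) lies 54 mm ahead of it (tip_reach is the distance from the TCP to the fingertips, in mm); z points along the fingers, y is the direction in which the jaws open and shut (so a half turn about z gives the same grasp; the last joint's range is limited). The gripper opens to 85 mm and grips with 20 to 120 N. Pads are 22 mm wide; open, the fingers measure 114 mm over their backs; the gripper's body (76 mm by 85 mm) begins 54 mm behind the grasp point. The pads swing forward as they close: fully open they stand 13 mm farther back than shut.
Start: joints at [1.405, 0.501, -0.427, 1.55, 0.221, 1.138, -0.21], TCP at [270.286, -591.138, 303.91] pointing down, gripper open.
Joint ranges: [-2.88, 2.88], [-0.31, 2.03], [-1.54, 1.56], [0.2, 2.42], [-1.41, 4.55], [0.19, 2.02], [-2.57, 2.57]. Speed limits (rad/s): [2.57, 2.57, 3.14, 3.14, 3.14, 3.14, 3.14].

## Interface

Orientations are given as [roll, pitch, yaw] about the fixed x, y, z axes, in that order (R = Rz(yaw) Ry(pitch) Rx(roll)).
In Python, from workcell import * gives the robot as it stands. The module is installed in compiled form; this text tells all that it offers.
- The arm moves only by the tool move_arm, never from a script. Its argument "rows" is a list that holds one entry, the list of rows, each a list of 7 numbers: the shift along the tool's x, y, z scaled (see below), then the turn, a rotation vector about the tool's x, y, z scaled (see below), then the opening, from 0 (shut) to 1 (fully open). A call has 1 to 12 rows; each row is the pose to reach, as a shift and turn from the pose commanded when the call began, along the tool's axes at that moment, turning the shorter way round; what a row does not reach only later rows make up. The controller multiplies each number of a shift by 0.2 m and each number of a turn by 2 pi rad. A row lasts 1/10 s, in which the tool goes at most 50 mm and 8.59 degrees, less where a joint would pass 70% of its speed; a pose out of reach is approached as far as the arm can. A call with a number of a shift or a turn outside -1 to 1 is refused whole. A call with a gripper value outside its range is refused whole. The fingers move at their own pace and stop on an object; "newtons" is the grip in N (left out, the last holds). Time passes only in rows, so rows that repeat a pose let the fingers close. It gives the time, the measured TCP pose, the force and the opening at its end, in the units of the state.
- get_obs(): the state, without advancing time (a new reading comes with each control period).
- capture(name): name is "scene" or "top" or "wrist"; returns a dict with "image" (400x640x3 uint8, blue, green, red), "range_z" (400x640 float32, mm along the optical axis (not along the pixel's ray), 0 where there is no reading), "camera_matrix" (3x3 intrinsics, pixels), "R" (3x3) and "t" (3): a world point X has camera coordinates R X + t; the wrist camera has in their place "mount" (4x4, takes a point from camera to tool coordinates, whose origin is the TCP and whose axes are the flange's). Camera axes: x right, y down, z forward; pixel columns grow to the right and rows downward; lengths in mm; the calibration is good to about 2 mm. The wrist camera is an equidistant fisheye: a pixel r from the principal point sees the ray r / f radians off the axis. A picture is of the moment at which its call begins: read the wrist's pose just before it.
- hand_in(): hands the job in, once; it reports no verdict.
Trained networks look in a picture, given as the dict that the camera call returned (one of the last four; its "shot" number tells which), for a name from the list of things; names that differ only in an ending like _2 or _b are one class to them, and where a whole thing is asked for, a point or a joint stands for the part that bears it (a point fixed in the world has none). Each returns a list of dicts, best first, with "confidence" (0 to 1); they miss things now and then, are a little off and sometimes report something else, mostly with a low value. They report only what shows in the picture. A call takes as long as a camera call.
- look_for(query, picture): "bbox" ([left, top, right, bottom] in pixels, round what is visible of it).
The state is a dict: "time_s": time; "joint_pos": joint angles; "qd": joint speeds; "effort": joint torques, N m; "ee_pos": TCP position; "orientation": TCP orientation; "wrist_force": force on the tool from outside, world axes, zero at the start; "torque": the same for the moment, N m; "grip_width": finger opening in mm.
Only numpy, scipy, OpenCV 4.12 (cv2) and the standard library are available. Lean on these libraries where they do the work, as an engineer would, in place of code of your own. Each camera call takes 0.05 s, during which the arm holds its last target.

## Working session

There is one attempt and no reset: what is moved stays moved. The work goes in short steps, Python scripts to look and compute and a tool call to move; the robot and the scene stay as the last step left them, time stands still between calls to the robot, and variables do not carry over. Pictures are saved under pics/ and viewed, and the job is handed in when it is done.

Besides the shell and the picture viewer there is one more tool, called after "Emit:" as a command line: name --argument value ..., lists and objects as JSON in quotes. move_arm: Moves the arm, as the interface text tells. Its arguments: {"type":"object","properties":{"rows":{"type":"array","items":{"type":"array","items":{"type":"array","items":{"type":"number","minimum":-1,"maximum":1}}}},"newtons":{"type":"number"}},"required":["rows"]}

```bash
mkdir -p pics; ls; python3 - <<'E'
from workcell import *
import cv2,numpy as np,pickle
o=get_obs();print(o)
for n in ["scene","top"]:
    p=capture(n);cv2.imwrite(f"pics/{n}0.png",p["image"]);pickle.dump(p,open(f"{n}0.pkl","wb"))
    print(n,p["camera_matrix"],p["R"],p["t"])
    for q in ["large_lens","medium_lens","small_lens","lens_case","practice_eye","saline_bottle","dropper_bottle"]:
        print(q,[(np.round(d["bbox"]).tolist(),round(d["confidence"],2)) for d in look_for(q,p)[:2]])
print(get_obs()["time_s"])
E
```

```text
pics
{'time_s': 0.0, 'joint_pos': array([ 1.4051929 ,  0.50184352, -0.42678706,  1.55144078,  0.22077349,
        1.13827911, -0.21028455]), 'qd': array([ 0.00015594, -0.00120681,  0.0005038 ,  0.00165355,  0.00026685,
        0.00056574, -0.00184171]), 'effort': array([ 2.43065779e-04, -5.69521022e+01, -5.81642479e+00, -2.80945230e+01,
        1.06188210e-02,  1.19355612e-02,  4.00822799e-06]), 'ee_pos': array([ 269.99295284, -590.6754384 ,  302.86538316]), 'orientation': array([-3.13967354e+00, -9.20280050e-05,  4.28857038e-01]), 'wrist_force': array([ 0.51277127,  0.40051066, -0.4497436 ]), 'torque': array([ 0.03074236, -0.01620668, -0.00459544]), 'grip_width': 85.26398482871384}
scene [[390.05799408   0.         318.93974731]
 [  0.         390.05799408 195.38988029]
 [  0.           0.           1.        ]] [[ 0.74322994  0.66885806 -0.01543208]
 [ 0.49369443 -0.56386467 -0.66205925]
 [-0.45152527  0.48444353 -0.7492926 ]] [-391.15163638 -201.70138292 1120.91025443]
large_lens [([352.0, 147.0, 372.0, 170.0], 0.86), ([354.0, 199.0, 385.0, 256.0], 0.18)]
medium_lens [([238.0, 288
[... 463 characters left out ...]
  0.           1.        ]] [[-0.14097118 -0.99000699  0.00364448]
 [-0.96982596  0.13735603 -0.20142228]
 [ 0.19890887 -0.03192925 -0.97949772]] [ 64.17937798 560.16129971 788.43326937]
large_lens [([212.0, 242.0, 234.0, 265.0], 0.97)]
medium_lens [([408.0, 175.0, 429.0, 193.0], 0.59), ([172.0, 190.0, 224.0, 229.0], 0.56)]
small_lens [([381.0, 178.0, 396.0, 192.0], 0.73), ([371.0, 131.0, 469.0, 212.0], 0.39)]
lens_case [([410.0, 175.0, 430.0, 192.0], 0.66), ([368.0, 128.0, 468.0, 209.0], 0.62)]
practice_eye [([174.0, 191.0, 224.0, 230.0], 0.84)]
saline_bottle [([288.0, 152.0, 314.0, 184.0], 0.8)]
dropper_bottle [([309.0, 216.0, 322.0, 230.0], 0.66), ([212.0, 244.0, 236.0, 265.0], 0.33)]
0.8
```

View images.

View pics/scene0.png

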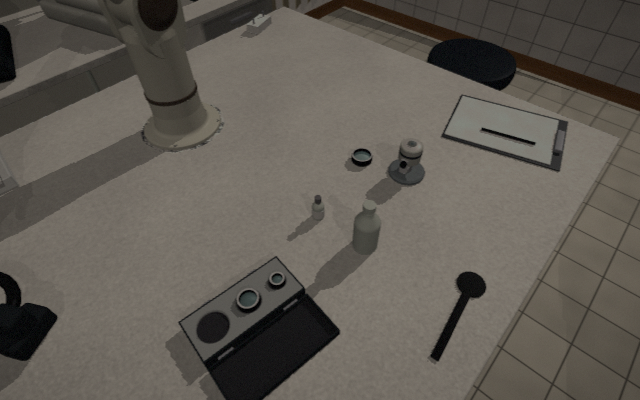

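View pics/top0.png

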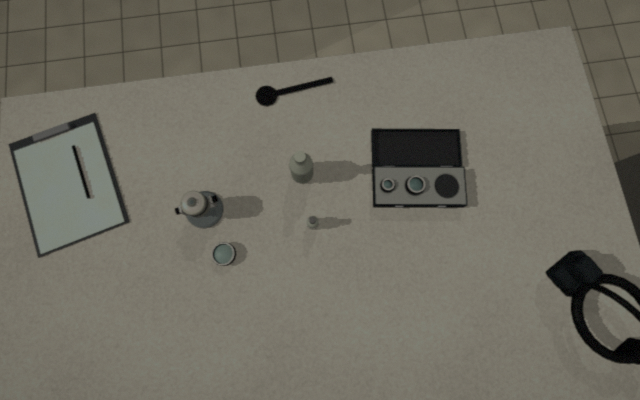

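```bash
cat > h.py <<'E'
import numpy as np,cv2,pickle
def ray(p,uv):
    K=p["camera_matrix"];d=np.array([(uv[0]-K[0,2])/K[0,0],(uv[1]-K[1,2])/K[1,1],1.]);R=np.array(p["R"]);t=np.array(p["t"]).ravel()
    return -R.T@t,R.T@d
def onz(p,uv,z):
    c,d=ray(p,uv);return c+d*(z-c[2])/d[2]
def cloud(p):
    K=p["camera_matrix"];v,u=np.mgrid[:400,:640];z=p["range_z"].astype(float)
    P=np.stack([(u-K[0,2])/K[0,0]*z,(v-K[1,2])/K[1,1]*z,z],-1)
    return (P-np.array(p["t"]).ravel())@np.array(p["R"])
E
python3 - <<'E'
from h import *
P={n:pickle.load(open(n+"0.pkl","rb")) for n in("top","scene")}
cen={"large":(20,(223,253.5),(362,158)),"med":(42,(416,184.5),(249,299)),"small":(40,(388.5,185),(278.5,280)),"well":(30,(447,186),(213,327)),"drop":(68,(312.5,219),(318,197))}
for k,(z,a,b) in cen.items(): print(k,onz(P["top"],a,z).round(1),onz(P["scene"],b,z).round(1))
for n,p in P.items():
    X=cloud(p);ok=p["range_z"]>0
    print(n,"table z",np.median(X[...,2][ok]))
    big=cv2.resize
    def st(name,m): 
        m=m&ok; print(name,m.sum(),np.median(X[m],0).round(1),X[m].min(0).round(0),X[m].max(0).round(0))
    H=X[...,2]
    # connected comps of height>10
    m=((H>10)&ok&(X[...,0]>250)&(X[...,0]<950)&(abs(X[...,1])<600)).astype(np.uint8)
    nl,l,s,c=cv2.connectedComponentsWithStats(m)
    for i in range(1,nl):
        if s[i,4]>20: st(f"cc{i} {s[i].tolist()}",l==i)
for n,box in (("top",(150,120,490,280)),("scene",(170,120,440,400))):
    a=P[n]["image"][box[1]:box[3],box[0]:box[2]]; a=cv2.convertScaleAbs(a,alpha=1.6); cv2.imwrite(f"pics/{n}z.png",cv2.resize(a,None,fx=2.1,fy=2.1,interpolation=2))
E
```

```text
large [474.5 218.8  20. ] [484.  210.8  20. ]
med [ 567.5 -242.3   42. ] [ 572.6 -241.9   42. ]
small [ 575.6 -179.5   40. ] [ 584.2 -178.2   40. ]
well [ 556.2 -317.3   30. ] [ 559.5 -317.2   30. ]
drop [517.4   6.   68. ] [517.    8.9  68. ]
top table z -0.622603711936876
cc6 [55, 123, 16, 11, 110] 110 [835.3 583.3  14.1] [824. 567.  10.] [848. 600.  18.]
cc7 [372, 129, 96, 79, 4280] 4280 [ 570.7 -254.5   28.9] [ 505. -383.   10.] [ 726. -142.   45.]
cc15 [72, 146, 19, 53, 186] 186 [715.9 540.   12.9] [651. 521.  10.] [786. 561.  18.]
cc16 [289, 151, 25, 32, 611] 611 [630.9  14.6  91.5] [615. -12.  11.] [664.  41. 138.]
cc21 [175, 191, 48, 36, 1047] 1047 [579.4 249.7  74.9] [545. 211.  10.] [626. 305. 101.]
cc25 [307, 216, 12, 14, 137] 137 [512.3   6.8  44.4] [502.  -7.  10.] [529.  20.  70.]
cc32 [212, 242, 24, 24, 440] 440 [474.4 218.6  16.4] [448. 192.  10.] [502. 245.  24.]
cc33 [546, 250, 88, 59, 2272] 2272 [ 313.3 -531.3   67.9] [ 250. -600.   10.] [ 369. -494.  131.]
scene table z 1.086498780861511
cc11 [481, 128, 54, 17, 147] 147 [722.3 541.3  13.8] [653. 522.  10.] [787. 564.  18.]
cc22 [389, 138, 35, 46, 1087] 1087 [596.2 243.1  60.1] [545. 209.  10.] [629. 296. 102.]
cc25 [553, 141, 10, 12, 83] 83 [836.9 580.3  15.4] [823. 564.  10.] [850. 600.  20.]
cc31 [351, 148, 21, 18, 299] 299 [476.4 216.9  18. ] [449. 192.  10.] [502. 246.  24.]
cc38 [311, 195, 13, 24, 238] 238 [521.4   0.7  42.7] [504.  -8.  11.] [531.  17.  71.]
cc39 [352, 200, 29, 54, 1139] 1139 [651.3   1.6  85. ] [618. -13.  10.] [670.  37. 139.]
cc40 [178, 256, 162, 144, 7275] 7275 [ 581.2 -264.5   30.4] [ 505. -377.   10.] [ 727. -142.   46.]
cc41 [0, 289, 57, 72, 2652] 2652 [ 346.6 -532.7   67.6] [ 250. -585.   25.] [ 369. -494.  114.]
```

View pics/topz.png

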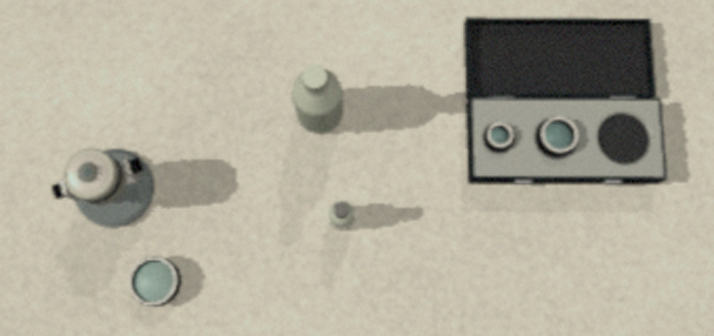

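```bash
python3 - <<'E'
from h import *
from workcell import *
P={n:pickle.load(open(n+"0.pkl","rb")) for n in("top","scene")}
for n,p in P.items():
    X=cloud(p);H=X[...,2]
    for lo,hi in((93,106),(80,91)):
        m=(H>lo)&(H<hi)&(X[...,1]>180)&(X[...,1]<330)&(X[...,0]>500)&(X[...,0]<680)
        print(n,lo,m.sum(),X[m].mean(0),X[m].min(0),X[m].max(0))
    for r in range(-0,1): pass
    # case top rect
    m=(H>26)&(H<34)&(X[...,1]<-100)&(X[...,1]>-420)&(X[...,0]>450)&(X[...,0]<720)
    print(n,cv2.minAreaRect(X[m][:,:2].astype(np.float32)))
w=capture("wrist");print(w["camera_matrix"],w["mount"])
E
```

```text
top 93 167 [585.7720591  255.96666626  95.90932429] [561.70271981 233.4573884   93.00032103] [610.88822062 277.21213255 101.28978567]
top 80 190 [583.62285226 252.82881602  88.84096977] [560.46323333 230.29938889  80.26129551] [612.20482056 282.87656769  90.98596674]
top ((565.3041381835938, -255.4868927001953), (217.4262237548828, 98.08088684082031), 80.81707763671875)
scene 93 145 [587.57310789 255.26473705  96.00872666] [563.28020879 234.50667197  93.00325805] [606.79025803 279.45244096 102.3556119 ]
scene 80 97 [595.82961321 241.92591166  86.43483739] [561.90704902 230.65981205  80.03547144] [613.01366105 284.4633425   90.99036411]
scene ((564.3760375976562, -254.17282104492188), (215.98715209960938, 99.49340057373047), 81.68433380126953)
[[309.70691629   0.         318.56336085]
 [  0.         309.70691629 198.91848094]
 [  0.           0.           1.        ]] [[ 1.10266491e-03 -9.61197717e-01 -2.75858175e-01  6.82415074e+01]
 [ 9.99999050e-01  1.28796073e-03 -4.90545748e-04  2.10968603e-01]
 [ 8.26805950e-04 -2.75857372e-01  9.61198225e-01 -7.05516937e+01]
 [ 0.00000000e+00  0.00000000e+00  0.00000000e+00  1.00000000e+00]]
```

```bash
cat >> h.py <<'E'
from scipy.spatial.transform import Rotation as Ro
def RR(rpy): return Ro.from_euler("xyz",rpy)
def to(pos,rpy,tgt,trpy):
    R=RR(rpy);s=R.inv().apply(np.array(tgt)-pos)/200;r=(R.inv()*RR(trpy)).as_rotvec()/(2*np.pi)
    return s.round(4),r.round(4)
def go(tgt,yaw,o=None):
    from workcell import get_obs
    o=o or get_obs();print("at",o["ee_pos"].round(1),o["orientation"].round(3),"w",round(o["grip_width"],1),"F",o["wrist_force"].round(1),"t",o["time_s"])
    print("row",*to(o["ee_pos"],o["orientation"],tgt,[np.pi,0,yaw]))
E
python3 - <<'E'
from h import *
go([420,-450,320],1.42)
E
```

```text
at [ 270.3 -591.1  304. ] [ 3.142 -0.     0.429] w 85.5 F [-0.4  0.3  0.4] t 0.85
row [ 0.9742 -0.3305 -0.0802] [ 0.      0.     -0.1578]
```

Emit:
move_arm --rows '[[[0.974,-0.33,-0.08,0,0,-0.158,1],[0.974,-0.33,-0.08,0,0,-0.158,1],[0.974,-0.33,-0.08,0,0,-0.158,1],[0.974,-0.33,-0.08,0,0,-0.158,1],[0.974,-0.33,-0.08,0,0,-0.158,1],[0.974,-0.33,-0.08,0,0,-0.158,1],[0.974,-0.33,-0.08,0,0,-0.158,1],[0.974,-0.33,-0.08,0,0,-0.158,1]]]'

```text
time_s: 1.65
ee_pos: [420.0, -450.1, 319.9]
orientation: [3.142, -0.0, 1.422]
wrist_force: [0.8, -0.2, 0.2]
grip_width: 85.2
```

```bash
python3 - <<'E'
from h import *
go([545,-285,320],1.42)
E
```

```text
at [ 420.  -450.1  319.9] [ 3.142 -0.     1.422] w 85.2 F [ 0.8 -0.2  0.2] t 1.65
row [ 9.087e-01  4.960e-01 -4.000e-04] [ 0.     -0.      0.0004]
```

Tracks exactly. On to above the case for a wrist look.

Emit:
move_arm --rows '[[[0.909,0.496,0,0,0,0,1],[0.909,0.496,0,0,0,0,1],[0.909,0.496,0,0,0,0,1],[0.909,0.496,0,0,0,0,1],[0.909,0.496,0,0,0,0,1],[0.909,0.496,0,0,0,0,1]]]'

```text
time_s: 2.25
ee_pos: [546.5, -282.4, 320.2]
orientation: [3.141, -0.001, 1.424]
wrist_force: [-0.9, -0.7, -0.2]
grip_width: 85.2
```

```bash
cat >> h.py <<'E'
def wray(w,o,uv):
    K=w["camera_matrix"];d=np.array([uv[0]-K[0,2],uv[1]-K[1,2]]);r=np.hypot(*d);th=r/K[0,0]
    v=np.array([0,0,1.]) if r<1e-9 else np.array([*(np.sin(th)*d/r),np.cos(th)])
    M=np.array(w["mount"]);R=RR(o["orientation"]).as_matrix()
    return R@M[:3,3]+o["ee_pos"],R@M[:3,:3]@v
def wz(w,o,uv,z):
    c,d=wray(w,o,uv);return c+d*(z-c[2])/d[2]
def wproj(w,o,X):
    M=np.array(w["mount"]);R=RR(o["orientation"]).as_matrix()
    p=M[:3,:3].T@(R.T@(np.array(X)-o["ee_pos"])-M[:3,3]);K=w["camera_matrix"]
    th=np.arctan2(np.hypot(p[0],p[1]),p[2]);f=np.hypot(p[0],p[1])+1e-12
    return np.array([K[0,2]+K[0,0]*th*p[0]/f,K[1,2]+K[0,0]*th*p[1]/f])
def wcloud(w,o):
    K=w["camera_matrix"];v,u=np.mgrid[:400,:640];a=u-K[0,2];b=v-K[1,2];r=np.hypot(a,b)+1e-9;th=r/K[0,0]
    z=w["range_z"].astype(float);D=np.stack([np.tan(th)*a/r,np.tan(th)*b/r,np.ones_like(r)],-1)*z[...,None]
    M=np.array(w["mount"]);R=RR(o["orientation"]).as_matrix()
    return (D@M[:3,:3].T+M[:3,3])@R.T+o["ee_pos"]
def overlay(w,o,circles,fn):
    im=cv2.convertScaleAbs(w["image"],alpha=1.6)
    for (x,y,z,r) in circles:
        pts=np.array([wproj(w,o,[x+r*np.cos(a),y+r*np.sin(a),z]) for a in np.linspace(0,2*np.pi,60)])
        cv2.polylines(im,[np.int32(pts*8).reshape(-1,1,2)],True,(0,0,255),1,cv2.LINE_AA,3)
    cv2.imwrite(fn,im)
def shot(tag):
    from workcell import get_obs,capture
    o=get_obs();w=capture("wrist");pickle.dump((w,o),open(tag+".pkl","wb"));return w,o
E
python3 - <<'E'
from h import *
w,o=shot("w1");print(o["ee_pos"])
overlay(w,o,[(555.2,-318.4,30,29.5),(566.6,-243,42,21),(576.3,-179.8,40,15)],"pics/w1.png")
E
```

```text
[ 546.53440082 -282.41406879  320.18903143]
```

View pics/w1.png

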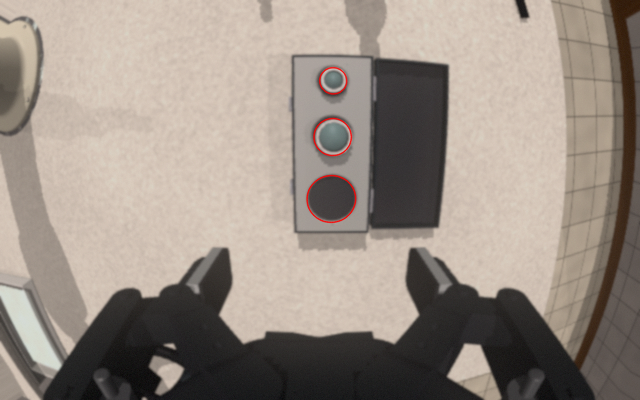

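```bash
python3 - <<'E'
from h import *
go([520,-90,300],1.42)
E
```

```text
at [ 545.2 -285.   319.9] [-3.141e+00  1.000e-03  1.421e+00] w 85.5 F [-0.4 -1.2  0.2] t 2.3
row [ 0.9456 -0.2699  0.0988] [-0.0001  0.0001  0.0002]
```

Emit:
move_arm --rows '[[[0.946,-0.27,0.1,0,0,0,1],[0.946,-0.27,0.1,0,0,0,1],[0.946,-0.27,0.1,0,0,0,1],[0.946,-0.27,0.1,0,0,0,1],[0.946,-0.27,0.1,0,0,0,1]]]'

```text
time_s: 2.8
ee_pos: [518.2, -84.9, 299.9]
orientation: [-3.14, -0.001, 1.427]
wrist_force: [-0.2, 0.3, 0.5]
grip_width: 85.0
```

Emit:
move_arm --rows '[[[0.94,-0.29,0.1,0,0,0,1],[0.94,-0.29,0.1,0,0,0,1],[0.94,-0.29,0.1,0,0,0,1],[0.94,-0.29,0.1,0,0,0,1],[0.94,-0.29,0.1,0,0,0,1],[0.94,-0.29,0.1,0,0,0,1]]]'

```text
time_s: 3.4
ee_pos: [490.8, 103.3, 279.9]
orientation: [3.141, 0.001, 1.42]
wrist_force: [0.1, -1.0, -0.4]
grip_width: 85.4
```

```bash
python3 - <<'E'
from h import *
go([473,190,220],1.42)
E
```

```text
at [490.8 103.3 279.9] [3.141e+00 1.000e-03 1.420e+00] w 85.4 F [ 0.1 -1.  -0.4] t 3.4
row [ 0.4154 -0.153   0.2989] [0.     0.0002 0.0001]
```

Emit:
move_arm --rows '[[[0.415,-0.153,0.3,0,0,0,1],[0.415,-0.153,0.3,0,0,0,1],[0.415,-0.153,0.3,0,0,0,1],[0.415,-0.153,0.3,0,0,0,1],[0.415,-0.153,0.3,0,0,0,1]]]'

```text
time_s: 3.9
ee_pos: [474.0, 188.4, 220.1]
orientation: [3.141, 0.001, 1.417]
wrist_force: [0.0, -0.5, 0.6]
grip_width: 85.1
```

```bash
python3 - <<'E'
from h import *
w,o=shot("w2");print(o["ee_pos"])
overlay(w,o,[(475.5,218.7,20,27),(475.5,218.7,2,27),(586.5,255.5,91,27),(586.5,255.5,95,11.5),(586.5,255.5,0,45)],"pics/w2.png")
E
```

```text
[474.04189353 188.41891861 220.06453832]
```

View pics/w2.png

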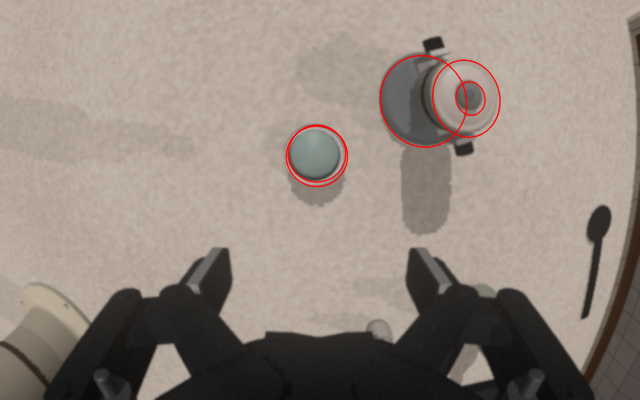

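```bash
python3 - <<'E'
import workcell
print([n for n in dir(workcell) if not n.startswith("__")], getattr(workcell,"tip_reach",None))
from h import *
w,o=pickle.load(open("w2.pkl","rb"))
X=wcloud(w,o)
# fingers points in tool frame
R=RR(o["orientation"]).as_matrix();T=(X-o["ee_pos"])@R
m=(w["range_z"]>0)&(abs(T[...,2]-40)<60)&(abs(T[...,0])<30)
print("finger max z",np.sort(T[m][:,2])[-30:].round(1)[::6])
H=X[...,2]
m=(H>14)&(H<26)&(abs(X[...,0]-475)<45)&(abs(X[...,1]-218)<45)
print(m.sum(),cv2.minEnclosingCircle(X[m][:,:2].astype(np.float32)),X[m].mean(0))
m=(H>94)&(abs(X[...,0]-586)<45)&(abs(X[...,1]-255)<45)
print(m.sum(),cv2.minEnclosingCircle(X[m][:,:2].astype(np.float32)),X[m].mean(0),X[m].max(0))
go([475.5,219,72],1.42)
E
```

```text
['MotionError', 'capture', 'get_obs', 'hand_in', 'look_for', 'tip_reach'] 72.6
finger max z [58.1 58.2 58.3 58.6 59.1]
2206 ((473.2222900390625, 219.9066162109375), 27.31401824951172) [473.22578049 220.20821873  18.20881517]
1209 ((584.9716186523438, 258.39630126953125), 18.619991302490234) [583.41937535 257.92668262  96.97994103] [602.8594782  277.00287948 101.68104124]
at [474.2 188.4 220.3] [3.140e+00 1.000e-03 1.417e+00] w 85.1 F [-1.1 -0.3  1. ] t 3.95
row [ 0.1531 -0.0179  0.7415] [ 0.0002  0.0002 -0.0005]
```

Emit:
move_arm --rows '[[[0.155,-0.015,0.15,0,0,0,1],[0.155,-0.015,0.3,0,0,0,1],[0.155,-0.015,0.45,0,0,0,1],[0.155,-0.015,0.6,0,0,0,1],[0.155,-0.015,0.7,0,0,0,1],[0.155,-0.015,0.74,0,0,0,1],[0.155,-0.015,0.74,0,0,0,1]]]'

```text
time_s: 4.65
ee_pos: [474.9, 220.6, 71.6]
orientation: [-3.141, 0.001, 1.419]
wrist_force: [0.2, -0.0, 0.4]
grip_width: 85.6
```

```bash
python3 - <<'E'
from h import *
w,o=shot("w3");print(o["ee_pos"],o["wrist_force"])
overlay(w,o,[(474.5,219.3,20,27)],"pics/w3.png")
X=wcloud(w,o);H=X[...,2]
m=(H>15)&(H<26)&(abs(X[...,0]-475)<33)&(abs(X[...,1]-218)<33)
print(m.sum(),cv2.minEnclosingCircle(X[m][:,:2].astype(np.float32)))
E
```

```text
[474.89970259 220.62976186  71.63540643] [ 0.20610557 -0.02026795  0.4208429 ]
7221 ((472.89398193359375, 219.85568237304688), 27.7106990814209)
```

View pics/w3.png

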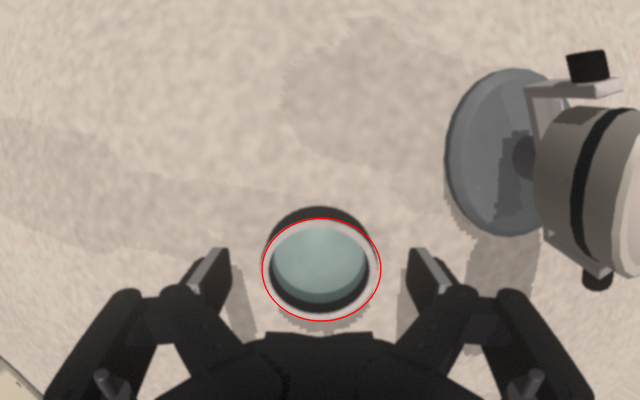

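Emit:
move_arm --rows '[[[0,0,0,0,0,0,0.3],[0,0,0,0,0,0,0.3],[0,0,0,0,0,0,0.3],[0,0,0,0,0,0,0.3],[0,0,0,0,0,0,0.3],[0,0,0,0,0,0,0.3]]]' --newtons 40

```text
time_s: 5.3
ee_pos: [475.1, 222.5, 73.4]
orientation: [3.139, -0.0, 1.421]
wrist_force: [-0.7, -1.9, 6.1]
grip_width: 52.5
```

```bash
python3 - <<'E'
from h import *
w,o=shot("w4");print(o["ee_pos"],o["wrist_force"],o["grip_width"])
overlay(w,o,[(474.9,220.6,20,27)],"pics/w4.png")
E
```

```text
[475.1429946  222.51840951  73.35562772] [-0.69801444 -1.86218252  6.12970624] 52.51797026741784
```

View pics/w4.png

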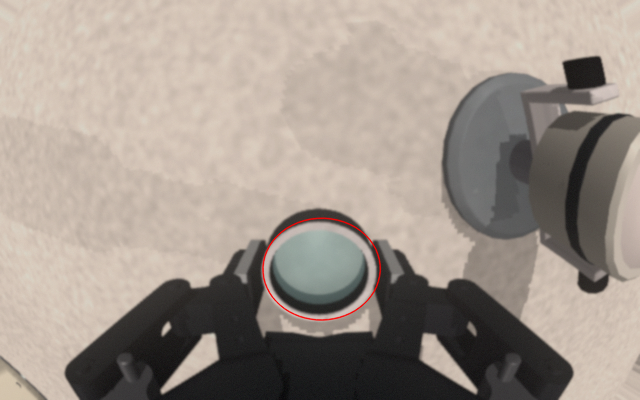

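Emit:
move_arm --rows '[[[0,0,0,0,0,0,0.9],[0,0,0,0,0,0,0.9],[0,0,0,0,0,0,0.9],[0,0,-0.03,0,0,0,0.9],[0,0,-0.052,0,0,0,0.9],[0,0,-0.052,0,0,0,0.9]]]'

```text
time_s: 5.95
ee_pos: [474.6, 222.6, 83.1]
orientation: [3.14, -0.001, 1.422]
wrist_force: [-0.4, 0.1, -0.1]
grip_width: 77.2
```

Emit:
move_arm --rows '[[[0,0,0,0,0,0,0.3],[0,0,0,0,0,0,0.3],[0,0,0,0,0,0,0.3],[0,0,0,0,0,0,0.3],[0,0,0,0,0,0,0.3],[0,0,0,0,0,0,0.3]]]' --newtons 40

```text
time_s: 6.55
ee_pos: [474.2, 222.3, 82.8]
orientation: [3.141, 0.0, 1.422]
wrist_force: [-1.3, -0.2, 7.1]
grip_width: 51.9
```

```bash
python3 - <<'E'
from h import *
w,o=shot("w5");print(o["ee_pos"],o["orientation"],o["wrist_force"],o["grip_width"])
overlay(w,o,[(474.9,220.6,20,27)],"pics/w5.png")
E
```

```text
[474.2494702  222.27731818  82.79413871] [3.14118148e+00 4.87432319e-04 1.42150796e+00] [-1.296851   -0.20786849  7.06850696] 51.93586653236829
```

View pics/w5.png

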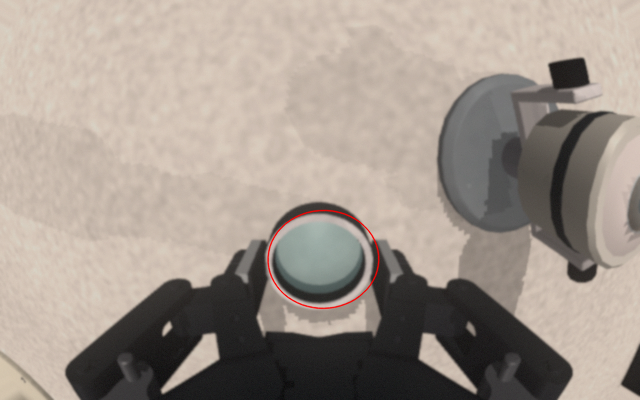

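```bash
python3 - <<'E'
from h import *
for n in("w3","w4","w5"):
    w,o=pickle.load(open(n+".pkl","rb"));X=wcloud(w,o);R=RR(o["orientation"]).as_matrix();T=(X-o["ee_pos"])@R
    for s in(-1,1):
        m=(w["range_z"]>0)&(T[...,1]*s>27)&(T[...,1]*s<62)&(abs(T[...,0])<16)&(X[...,2]>3)
        v,u=np.nonzero(m&(T[...,2]>35)); 
        print(n,s,m.sum(),np.percentile(T[m][:,2],[80,90,95,99]).round(1))
    if n!="w3":
        H=X[...,2];m=(H>15)&(H<26)&(np.hypot(T[...,0],T[...,1])<26.5)
        c=T[m];print(cv2.minEnclosingCircle(c[:,:2].astype(np.float32)),np.median(c,0))
    for col in(205,225,250,260,270,385,400):
        print(col,[(r,*T[r,col].round(0)) for r in range(240,345,12)])
E
```

```text
w3 -1 9831 [22.1 38.2 46.7 54.6]
w3 1 10637 [19.5 36.6 45.4 54.5]
205 [(240, np.float64(6.0), np.float64(-60.0), np.float64(70.0)), (252, np.float64(-1.0), np.float64(-62.0), np.float64(71.0)), (264, np.float64(10.0), np.float64(-48.0), np.float64(38.0)), (276, np.float64(10.0), np.float64(-45.0), np.float64(28.0)), (288, np.float64(7.0), np.float64(-44.0), np.float64(23.0)), (300, np.float64(3.0), np.float64(-44.0), np.float64(22.0)), (312, np.float64(16.0), np.float64(-33.0), np.float64(-3.0)), (324, np.float64(15.0), np.float64(-32.0), np.float64(-7.0)), (336, np.float64(16.0), np.float64(-30.0), np.float64(-13.0))]
225 [(240, np.float64(7.0), np.float64(-49.0), np.float64(70.0)), (252, np.float64(8.0), np.float64(-44.0), np.float64(54.0)), (264, np.float64(3.0), np.float64(-44.0), np.float64(51.0)), (276, np.float64(-2.0), np.float64(-44.0), np.float64(49.0)), (288, np.float64(-7.0), np.float64(-44.0), np.float64(47.0)), (300, np.float64(-11.0), np.float64(-44.0), np.float64(43.0)), (312, np.float64(-41.0), np.float64(-56.0), np.float64(72.0)), (324, np.float64(16.0), np.float64(
[... 10389 characters left out ...]
(17.0), np.float64(-1.0)), (324, np.float64(16.0), np.float64(16.0), np.float64(-6.0)), (336, np.float64(16.0), np.float64(15.0), np.float64(-11.0))]
400 [(240, np.float64(2.0), np.float64(43.0), np.float64(82.0)), (252, np.float64(7.0), np.float64(37.0), np.float64(57.0)), (264, np.float64(6.0), np.float64(34.0), np.float64(46.0)), (276, np.float64(11.0), np.float64(29.0), np.float64(27.0)), (288, np.float64(11.0), np.float64(27.0), np.float64(19.0)), (300, np.float64(15.0), np.float64(23.0), np.float64(6.0)), (312, np.float64(16.0), np.float64(22.0), np.float64(-1.0)), (324, np.float64(16.0), np.float64(21.0), np.float64(-6.0)), (336, np.float64(69.0), np.float64(-1.0), np.float64(-71.0))]
```

Emit:
move_arm --rows '[[[0,0,0,0,0,0,0.85],[0,0,0,0,0,0,0.85],[0,0,0,0,0,0,0.85],[-0.012,0,0.03,0,0,0,0.85],[-0.012,0,0.03,0,0,0,0.85],[-0.012,0,0.03,0,0,0,0.85]]]'

```text
time_s: 7.2
ee_pos: [473.6, 219.7, 75.9]
orientation: [-3.141, 0.0, 1.421]
wrist_force: [0.0, -0.4, 0.8]
grip_width: 72.6
```

```bash
python3 - <<'E'
from h import *
w,o=shot("w6");print(o["ee_pos"],o["orientation"],o["wrist_force"],o["grip_width"])
overlay(w,o,[(473,219,20,27)],"pics/w6.png")
E
```

```text
[473.55895126 219.65098906  75.88501244] [-3.14085585e+00  4.55663705e-04  1.42137050e+00] [ 0.02387463 -0.36974517  0.79927961] 72.5702815631777
```

View pics/w6.png

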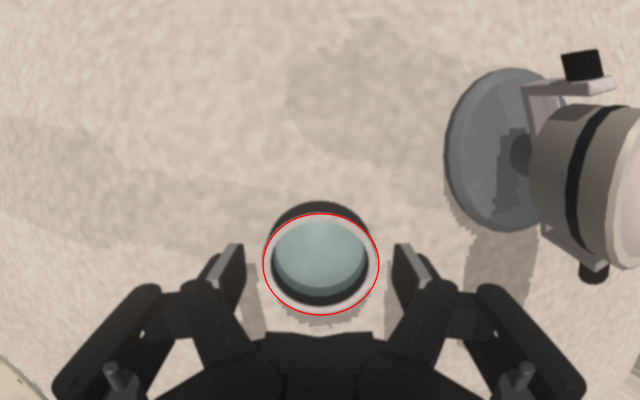

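Emit:
move_arm --rows '[[[0,0,0,0,0,0,0.3],[0,0,0,0,0,0,0.3],[0,0,0,0,0,0,0.3],[0,0,0,0,0,0,0.3],[0,0,0,0,0,0,0.3],[0,0,0,0,0,0,0.3],[0,0,-0.05,0,0,0,0.3],[0,0,-0.1,0,0,0,0.3],[0,0,-0.1,0,0,0,0.3]]]' --newtons 40

```text
time_s: 8.15
ee_pos: [474.7, 220.5, 97.8]
orientation: [3.139, -0.001, 1.421]
wrist_force: [-0.3, 0.9, 0.2]
grip_width: 52.6
```

```bash
python3 - <<'E'
from h import *
w,o=shot("w7");print(o["ee_pos"],o["orientation"],o["wrist_force"],o["grip_width"])
X=wcloud(w,o);R=RR(o["orientation"]).as_matrix();T=(X-o["ee_pos"])@R
m=(w["range_z"]>0)&(T[...,2]>30)&(T[...,2]<69)&(np.hypot(T[...,0],T[...,1])<24)
c=T[m];A=np.c_[c[:,:2],np.ones(len(c))];print("plane",np.linalg.lstsq(A,c[:,2],rcond=None)[0],np.median(c,0))
overlay(w,o,[(*(o["ee_pos"]+R@[0,0,57])[:3],27)],"pics/w7.png")
E
```

```text
[474.67916893 220.46151632  97.83638466] [ 3.13948033e+00 -1.47399308e-03  1.42146792e+00] [-0.34075028  0.87521748  0.22973974] 52.61485869355684
plane [-7.12546035e-03 -3.80096013e-02  6.04425857e+01] [-0.11817846  0.24892142 60.405748  ]
```

View pics/w7.png

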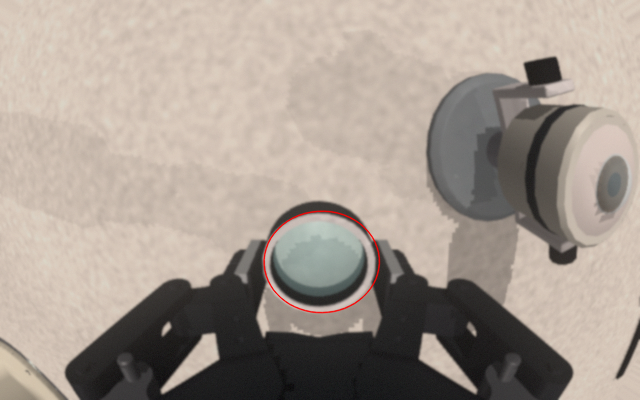

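Emit:
move_arm --rows '[[[0,0,-0.1,0,0,0,0.3],[0,0,-0.25,0,0,0,0.3],[-0.1,0.02,-0.4,0,0,0,0.3],[-0.25,0.05,-0.55,0,0,0,0.3],[-0.42,0.09,-0.7,0,0,0,0.3],[-0.6,0.13,-0.75,0,0,0,0.3],[-0.78,0.17,-0.75,0,0,0,0.3],[-0.96,0.21,-0.75,0,0,0,0.3]]]'

```text
time_s: 9.0
ee_pos: [486.9, 22.1, 246.9]
orientation: [3.14, 0.001, 1.421]
wrist_force: [1.3, 0.3, -1.6]
grip_width: 52.3
```

```bash
python3 - <<'E'
from h import *
go([535,-150,248],1.42)
E
```

```text
at [486.9  22.1 246.9] [3.140e+00 1.000e-03 1.421e+00] w 52.3 F [ 1.3  0.3 -1.6] t 9.0
row [-0.8152  0.366  -0.0046] [0.0002 0.0001 0.0002]
```

Emit:
move_arm --rows '[[[-0.18,0.08,0,0,0,0,0.3],[-0.36,0.16,0,0,0,0,0.3],[-0.54,0.24,0,0,0,0,0.3],[-0.7,0.32,0,0,0,0,0.3],[-0.815,0.366,0,0,0,0,0.3],[-0.815,0.366,0,0,0,0,0.3]]]'

```text
time_s: 9.6
ee_pos: [535.0, -153.4, 245.6]
orientation: [-3.141, 0.001, 1.414]
wrist_force: [-0.2, 0.2, -0.3]
grip_width: 52.6
```

```bash
python3 - <<'E'
from h import *
go([555,-318.5,200],1.42)
E
```

```text
at [ 535.  -153.4  245.6] [-3.141e+00  1.000e-03  1.414e+00] w 52.6 F [-0.2  0.2 -0.3] t 9.6
row [-0.7994  0.2274  0.2293] [-0.      0.0002 -0.0009]
```

Emit:
move_arm --rows '[[[-0.18,0.05,0.03,0,0,0,0.3],[-0.36,0.1,0.08,0,0,0,0.3],[-0.54,0.15,0.14,0,0,0,0.3],[-0.7,0.2,0.2,0,0,0,0.3],[-0.8,0.227,0.23,0,0,0,0.3],[-0.8,0.227,0.23,0,0,0,0.3],[-0.8,0.227,0.23,0,0,0,0.3]]]'

```text
time_s: 10.3
ee_pos: [556.2, -311.9, 200.1]
orientation: [-3.141, -0.002, 1.422]
wrist_force: [-0.8, 1.5, -0.8]
grip_width: 52.2
```

```bash
python3 - <<'E'
from h import *
w,o=shot("w8");print(o["ee_pos"],o["orientation"],o["grip_width"])
c=(555.2,-318.4);ax=np.array([0.151,0.988])
overlay(w,o,[(*c,30,29.5),(*(c+76*ax),42,21),(*(c+140*ax),40,15),(*(o["ee_pos"]+[0,0,-57]),27)],"pics/w8.png")
from workcell import capture
for n in("top","scene"):
    p=capture(n);pickle.dump(p,open(n+"8.pkl","wb"))
a=cv2.convertScaleAbs(pickle.load(open("top8.pkl","rb"))["image"][110:230,340:500],alpha=1.6);b=cv2.convertScaleAbs(p["image"][220:340,170:330],alpha=1.6)
cv2.imwrite("pics/ts8.png",np.hstack([cv2.resize(i,(400,300),interpolation=2) for i in(a,b)]))
E
```

```text
[ 556.1516256  -311.86196089  200.14394957] [-3.14113353e+00 -1.69033714e-03  1.42207584e+00] 52.241653554987764
```

View pics/w8.png

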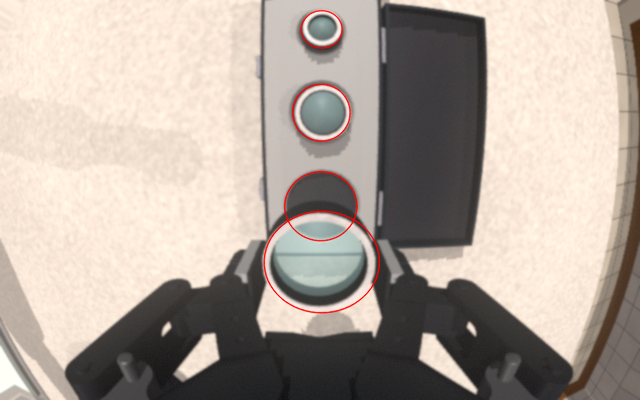

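View pics/ts8.png

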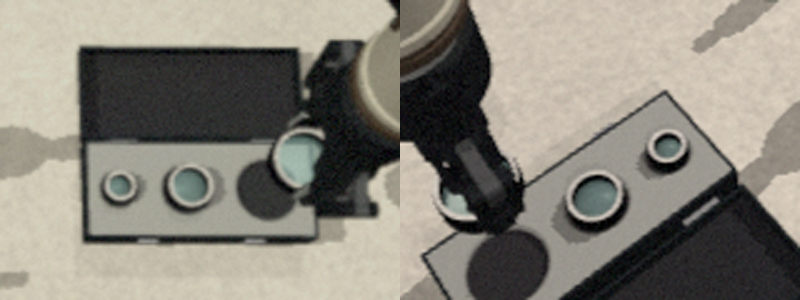

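```bash
python3 - <<'E'
from h import *
go([556,-319.9,119],1.42)
E
```

```text
at [ 556.8 -310.9  201. ] [ 3.141e+00 -1.000e-03  1.425e+00] w 52.5 F [-0.3  0.4 -0.4] t 10.45
row [-0.0456  0.0024  0.4102] [ 0.0001 -0.0001  0.0007]
```

Emit:
move_arm --rows '[[[-0.046,0.002,0.08,0,0,0,0.3],[-0.046,0.002,0.18,0,0,0,0.3],[-0.046,0.002,0.28,0,0,0,0.3],[-0.046,0.002,0.36,0,0,0,0.3],[-0.046,0.002,0.41,0,0,0,0.3],[-0.046,0.002,0.41,0,0,0,0.3],[-0.046,0.002,0.41,0,0,0,0.3]]]'

```text
time_s: 11.15
ee_pos: [555.5, -322.3, 118.5]
orientation: [3.141, -0.0, 1.422]
wrist_force: [1.1, 0.8, -0.0]
grip_width: 52.5
```

```bash
python3 - <<'E'
from h import *
w,o=shot("w9");print(o["ee_pos"],o["orientation"],o["grip_width"],o["wrist_force"])
c=(555.2,-318.4);ax=np.array([0.151,0.988])
overlay(w,o,[(*c,30,29.5),(*(c+76*ax),42,21),(*(c+140*ax),40,15),(*(o["ee_pos"]+[0,0,-57]),27)],"pics/w9.png")
E
```

```text
[ 555.45306378 -322.27734767  118.49486922] [ 3.14117144e+00 -1.10820188e-04  1.42192719e+00] 52.54395617707336 [ 1.07254547  0.77853293 -0.01794967]
```

View pics/w9.png

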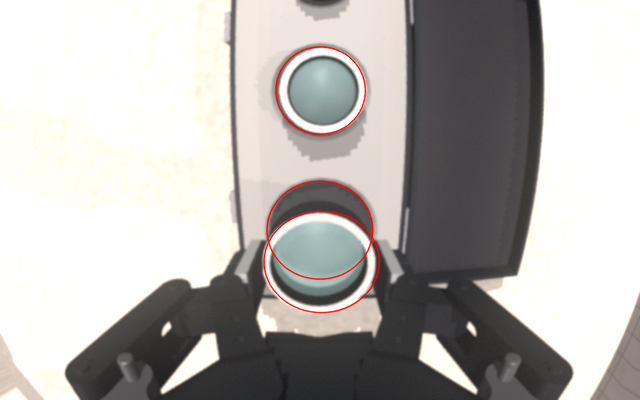

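```bash
python3 - <<'E'
from h import *
w,o=pickle.load(open("w9.pkl","rb"))
im=w["image"][195:325,250:390];cv2.imwrite("pics/w9c.png",cv2.resize(im,None,fx=4,fy=4,interpolation=2))
for tz in(56,57,58,60):
    R=RR(o["orientation"]).as_matrix()
    for uv in((319.5,259),):
        p=wz(w,o,uv,o["ee_pos"][2]-tz);print(tz,(p-o["ee_pos"]).round(1),((p-o["ee_pos"])@R).round(1))
E
```

```text
56 [ -0.2   4.2 -56. ] [ 4.1 -0.9 56. ]
57 [ -0.3   3.7 -57. ] [ 3.6 -0.9 57. ]
58 [ -0.4   3.2 -58. ] [ 3.1 -0.9 58. ]
60 [ -0.5   2.2 -60. ] [ 2.1 -0.9 60. ]
```

View pics/w9c.png

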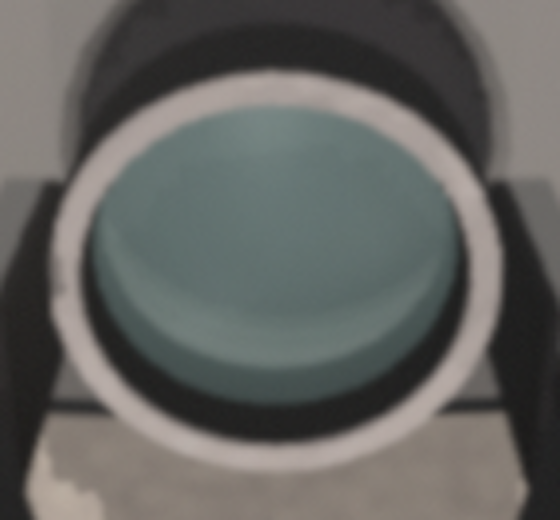

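Emit:
move_arm --rows '[[[0.02,0.001,0,0,0,0,0.3],[0.02,0.001,0,0,0,0,0.3],[0.02,0.001,0.02,0,0,0,0.3],[0.02,0.001,0.035,0,0,0,0.3],[0.02,0.001,0.05,0,0,0,0.3],[0.02,0.001,0.05,0,0,0,0.3]]]'

```text
time_s: 11.8
ee_pos: [555.4, -318.4, 107.6]
orientation: [-3.141, -0.0, 1.421]
wrist_force: [-0.1, -0.3, -0.9]
grip_width: 52.8
```

```bash
python3 - <<'E'
from h import *
w,o=shot("w10");print(o["ee_pos"],o["orientation"],o["grip_width"],o["wrist_force"])
im=w["image"][195:325,250:390];cv2.imwrite("pics/w10c.png",cv2.resize(im,None,fx=4,fy=4,interpolation=2))
E
```

```text
[ 555.41950349 -318.3925027   107.60237446] [-3.14051117e+00 -3.37300187e-04  1.42145471e+00] 52.8164377421474 [-0.11846046 -0.28008007 -0.93296754]
```

View pics/w10c.png

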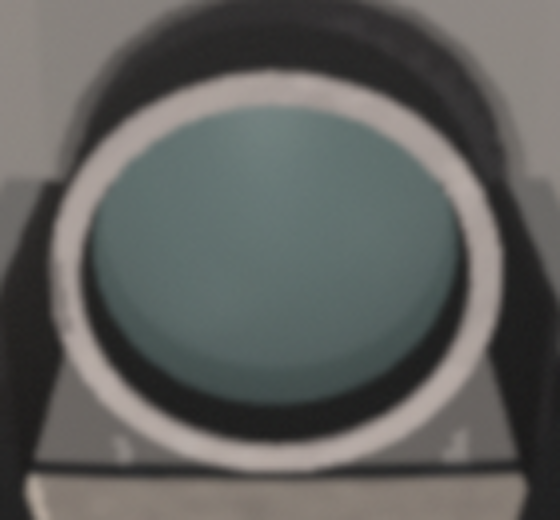

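Emit:
move_arm --rows '[[[0,0.007,0,0,0,0,0.3],[0,0.007,0.01,0,0,0,0.3],[0,0.007,0.018,0,0,0,0.3],[0,0.007,0.018,0,0,0,0.3]]]'

```text
time_s: 12.25
ee_pos: [557.1, -318.6, 104.4]
orientation: [-3.141, -0.0, 1.422]
wrist_force: [0.2, 0.1, -0.8]
grip_width: 52.5
```

```bash
python3 - <<'E'
from h import *
w,o=shot("w11");print(o["ee_pos"],o["orientation"],o["grip_width"],o["wrist_force"])
im=w["image"][195:325,250:390];cv2.imwrite("pics/w11c.png",cv2.resize(im,None,fx=4,fy=4,interpolation=2))
E
```

```text
[ 557.09278361 -318.60773985  104.39144686] [-3.14113278e+00 -1.52079845e-04  1.42154739e+00] 52.475873900170676 [ 0.2105555   0.13099138 -0.79542239]
```

View pics/w11c.png

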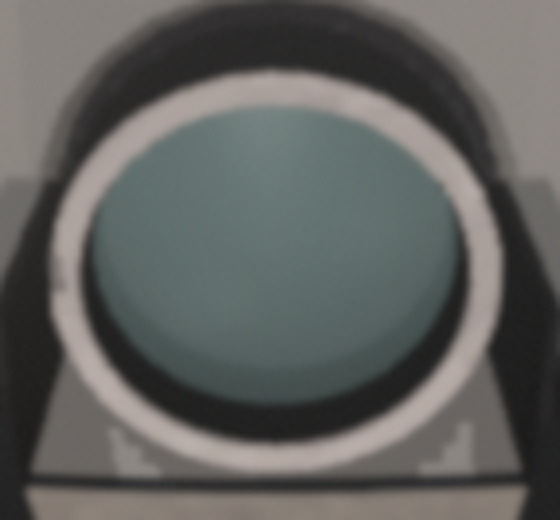

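Emit:
move_arm --rows '[[[0,0,0.008,0,0,0,0.3],[0,0,0.014,0,0,0,0.3],[0,0,0.014,0,0,0,0.3]]]'

```text
time_s: 12.6
ee_pos: [557.1, -318.6, 101.7]
orientation: [-3.141, -0.0, 1.421]
wrist_force: [-0.0, 0.7, -0.2]
grip_width: 52.1
```

Emit:
move_arm --rows '[[[0,0,0.004,0,0,0,0.3],[0,0,0.004,0,0,0,0.3]]]'

```text
time_s: 12.8
ee_pos: [557.2, -318.7, 101.0]
orientation: [-3.142, -0.0, 1.421]
wrist_force: [1.2, -0.7, -0.6]
grip_width: 52.3
```

Emit:
move_arm --rows '[[[0,0,0.005,0,0,0,0.3],[0,0,0.005,0,0,0,0.3]]]'

```text
time_s: 13.0
ee_pos: [557.4, -318.7, 100.8]
orientation: [3.141, 0.0, 1.422]
wrist_force: [-1.4, 0.1, 5.1]
grip_width: 52.2
```

```bash
python3 - <<'E'
from h import *
w,o=shot("w12");print(o["ee_pos"],o["orientation"],o["grip_width"],o["wrist_force"])
im=w["image"][195:325,250:390];cv2.imwrite("pics/w12c.png",cv2.resize(im,None,fx=4,fy=4,interpolation=2))
E
```

```text
[ 557.39652936 -318.68291814  100.81108972] [3.14148379e+00 4.45519688e-04 1.42158014e+00] 52.2110153845667 [-1.40232164  0.08843889  5.09678426]
```

View pics/w12c.png

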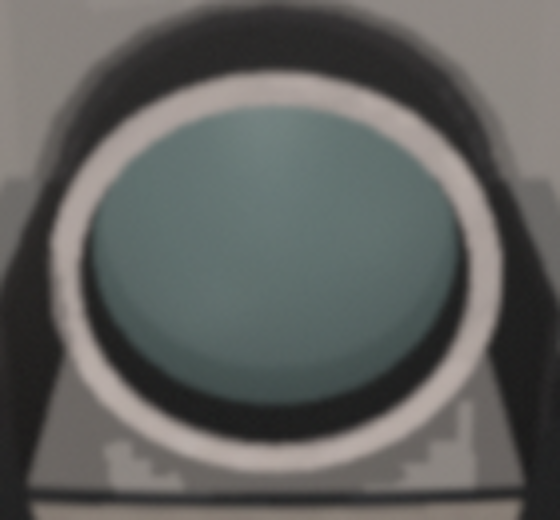

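Emit:
move_arm --rows '[[[0,0,-0.003,0,0,0,0.72],[0,0,-0.003,0,0,0,0.72],[0,0,-0.003,0,0,0,0.85],[0,0,-0.003,0,0,0,0.85],[0,0,-0.06,0,0,0,0.85],[0,0,-0.15,0,0,0,0.85],[0,0,-0.25,0,0,0,0.85],[0,0,-0.25,0,0,0,0.85]]]'

```text
time_s: 13.85
ee_pos: [559.8, -319.4, 154.8]
orientation: [3.135, 0.002, 1.422]
wrist_force: [0.8, 0.0, 0.3]
grip_width: 72.6
```

```bash
python3 - <<'E'
from h import *
w,o=shot("w13");print(o["ee_pos"],o["orientation"],o["grip_width"],o["wrist_force"])
c=(555.2,-318.4);ax=np.array([0.151,0.988])
overlay(w,o,[(*c,44,27),(*(c+76*ax),42,21),(*(c+140*ax),40,15)],"pics/w13.png")
X=wcloud(w,o)
r=np.hypot(X[...,0]-c[0],X[...,1]-c[1])
m=(r<31)&(X[...,2]>38);P=X[m];print(m.sum(),cv2.minEnclosingCircle(P[:,:2].astype(np.float32)))
A=np.c_[P[:,:2]-c,np.ones(len(P))];print(np.linalg.lstsq(A,P[:,2],rcond=None)[0])
for k in(76,):
  q=c+k*ax;m=(np.hypot(X[...,0]-q[0],X[...,1]-q[1])<24)&(X[...,2]>36);print(cv2.minEnclosingCircle(X[m][:,:2].astype(np.float32)),np.percentile(X[m][:,2],90))
E
```

```text
[ 559.76515604 -319.39390929  154.81161369] [3.13499475e+00 2.27406980e-03 1.42164698e+00] 72.59247384604528 [0.77626098 0.03530417 0.31853636]
20114 ((555.74462890625, -314.92523193359375), 30.19359016418457)
[  0.49348577   3.56979562 106.22510171]
((567.6095581054688, -246.58518981933594), 23.851593017578125) 225.2025387695549
```

View pics/w13.png

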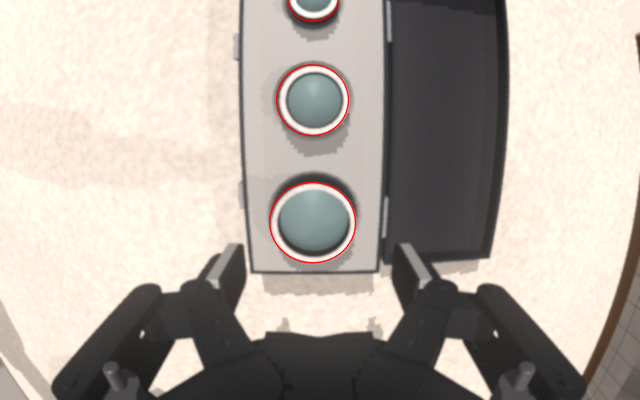

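```bash
python3 - <<'E'
from h import *
from workcell import *
w,o=shot("w14");print(o["ee_pos"],o["orientation"])
c=np.array((555.2,-318.4));ax=np.array([0.151,0.988]);X=wcloud(w,o)
for k,rr in((0,27),(76,21),(140,15)):
    q=c+k*ax;d=X[...,:2]-q;r=np.hypot(d[...,0],d[...,1]);m=(r<rr)&(r>rr-3.5)&(X[...,2]>34)&(X[...,2]<60)
    a=np.degrees(np.arctan2(d[m][:,1],d[m][:,0]))
    print(k,[round(float(np.median(X[m][:,2][(a>=b)&(a<b+60)])),1) for b in range(-180,180,60)])
p=capture("scene");a=cv2.convertScaleAbs(p["image"][220:400,160:340],alpha=1.6);cv2.imwrite("pics/s14.png",cv2.resize(a,(540,540),interpolation=2))
E
```

```text
[ 558.84225224 -319.25469153  153.21428635] [3.13699511e+00 1.85983516e-03 1.42153043e+00]
0 [44.8, 44.7, 44.6, 44.6, 44.2, 44.6]
76 [42.6, 42.8, 42.7, 42.7, 42.9, 42.7]
140 [40.1, 40.0, 40.5, nan, nan, 39.3]
  return _methods._mean(a, axis=axis, dtype=dtype,
  ret = ret.dtype.type(ret / rcount)
```

View pics/s14.png

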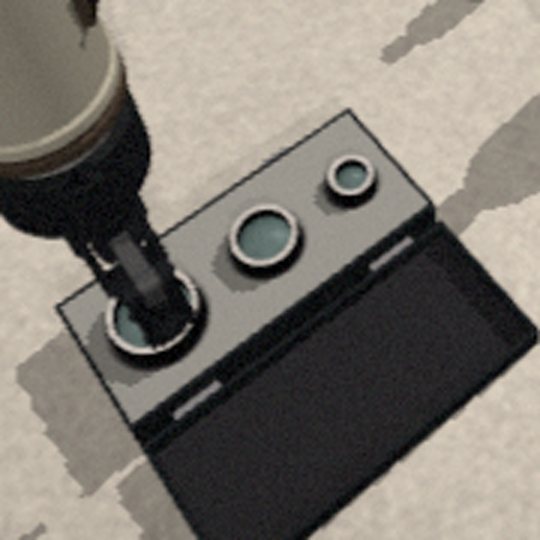

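```bash
python3 - <<'E'
from h import *
go([567.8,-243.3,115],1.42)
E
```

```text
at [ 557.3 -318.9  150.8] [3.141e+00 1.000e-03 1.421e+00] w 72.5 F [ 0.6 -0.9 -0.6] t 14.0
row [ 0.382  -0.0044  0.1788] [0.0001 0.0001 0.0002]
```

Emit:
move_arm --rows '[[[0.12,0,0,0,0,0,0.8],[0.25,-0.002,0,0,0,0,0.8],[0.382,-0.004,0,0,0,0,0.8],[0.382,-0.004,0.08,0,0,0,0.8],[0.382,-0.004,0.15,0,0,0,0.8],[0.382,-0.004,0.179,0,0,0,0.8],[0.382,-0.004,0.179,0,0,0,0.8],[0.382,-0.004,0.179,0,0,0,0.8]]]'

```text
time_s: 14.8
ee_pos: [567.5, -244.0, 113.9]
orientation: [-3.141, -0.0, 1.42]
wrist_force: [-0.3, -0.4, 0.4]
grip_width: 68.8
```

```bash
python3 - <<'E'
from h import *
w,o=shot("w15");print(o["ee_pos"],o["orientation"],o["grip_width"])
overlay(w,o,[(566.7,-243.3,42,21),(567.8,-243.3,42,21)],"pics/w15.png")
go([567.8,-243.3,103],1.42)
E
```

```text
[ 567.50408707 -243.969424    113.89137324] [-3.14094956e+00 -2.51796631e-06  1.42005392e+00] 68.78893644220102
at [ 567.9 -243.8  114.4] [3.141 0.    1.42 ] w 68.2 F [-0.3 -0.3 -0.4] t 14.85
row [ 0.0026 -0.0008  0.0569] [0. 0. 0.]
```

View pics/w15.png

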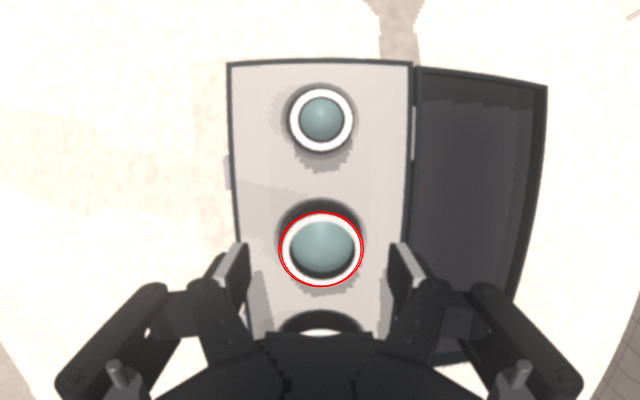

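Emit:
move_arm --rows '[[[0.002,0,0.03,0,0,0,0.8],[0.002,0,0.056,0,0,0,0.8],[0.002,0,0.056,0,0,0,0.8],[0.002,0,0.056,0,0,0,0.2],[0.002,0,0.056,0,0,0,0.2],[0.002,0,0.056,0,0,0,0.2],[0.002,0,0.056,0,0,0,0.2],[0.002,0,0.056,0,0,0,0.2],[0.002,0,0.056,0,0,0,0.2]]]' --newtons 40

```text
time_s: 15.75
ee_pos: [568.3, -242.6, 103.6]
orientation: [3.141, 0.0, 1.422]
wrist_force: [-0.7, 0.3, 4.8]
grip_width: 40.4
```

```bash
python3 - <<'E'
from h import *
w,o=shot("w16");print(o["ee_pos"],o["orientation"],o["grip_width"],o["wrist_force"])
overlay(w,o,[(566.7,-243.3,42,21)],"pics/w16.png")
p=__import__("workcell").capture("scene");a=cv2.convertScaleAbs(p["image"][220:340,190:340],alpha=1.6);cv2.imwrite("pics/s16.png",cv2.resize(a,(750,600),interpolation=2))
E
```

```text
[ 568.31786278 -242.59444796  103.60230722] [3.14065599e+00 1.54448227e-04 1.42166174e+00] 40.40790073860735 [-0.66754219  0.34889361  4.83471205]
```

View pics/w16.png

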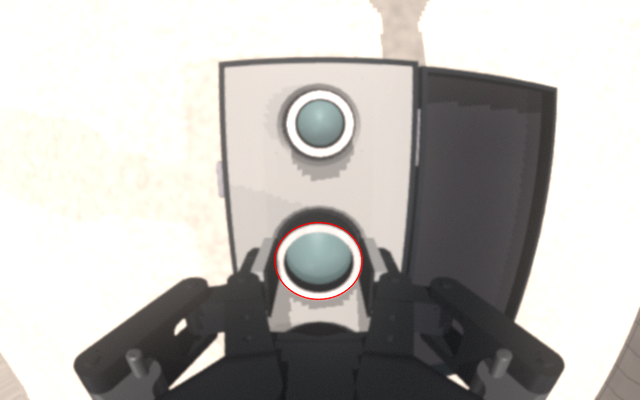

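View pics/s16.png

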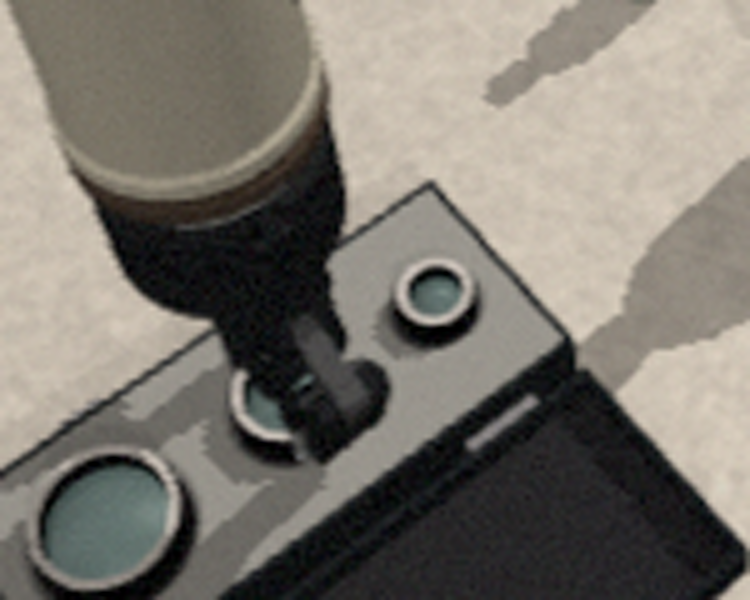

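Emit:
move_arm --rows '[[[0,0,-0.03,0,0,0,0.2],[0,0,-0.08,0,0,0,0.2],[0,0,-0.15,0,0,0,0.2],[0,0,-0.3,0,0,0,0.2],[0,0,-0.45,0,0,0,0.2],[0,0,-0.6,0,0,0,0.2],[0,0,-0.75,0,0,0,0.2],[0,0,-0.9,0,0,0,0.2],[0,0,-0.9,0,0,0,0.2],[0,0,-0.9,0,0,0,0.2]]]'

```text
time_s: 16.85
ee_pos: [568.1, -242.7, 284.6]
orientation: [3.14, 0.001, 1.422]
wrist_force: [0.3, 0.4, -0.8]
grip_width: 39.9
```

```bash
python3 - <<'E'
from h import *
w,o=shot("w17");print(o["ee_pos"],o["orientation"],o["grip_width"],o["wrist_force"])
overlay(w,o,[(*(o["ee_pos"]+[-1.1,0,-61.6]),21)],"pics/w17.png")
X=wcloud(w,o);R=RR(o["orientation"]).as_matrix();T=(X-o["ee_pos"])@R
d=T[...,:2]-[0,-1.1];r=np.hypot(d[...,0],d[...,1]);m=(r<20.5)&(r>17.5)&(T[...,2]>50)&(T[...,2]<75)
a=np.degrees(np.arctan2(d[m][:,1],d[m][:,0]));print([round(float(np.median(T[m][:,2][(a>=b)&(a<b+60)])),1) for b in range(-180,180,60)])
go([545,-50,290],1.42)
E
```

```text
[ 568.10315166 -242.69944349  284.61618519] [3.13956372e+00 1.19603725e-03 1.42154611e+00] 39.862302774467224 [ 0.25816134  0.3529023  -0.81265686]
[61.6, 60.8, 63.2, 63.6, 60.8, 61.2]
at [ 567.4 -242.7  283.3] [-3.141e+00  1.000e-03  1.421e+00] w 40.2 F [ 0.5 -0.8 -0.7] t 16.9
row [ 0.9359 -0.2542 -0.0342] [-0.      0.0001  0.0002]
```

View pics/w17.png

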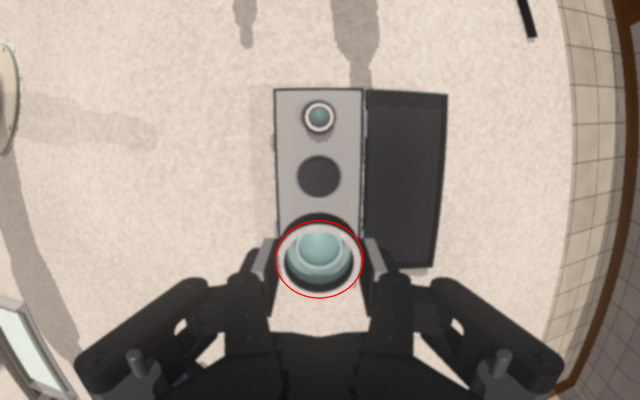

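Emit:
move_arm --rows '[[[0.18,-0.02,0,0,0,0,0.2],[0.36,-0.045,0,0,0,0,0.2],[0.54,-0.07,0,0,0,0,0.2],[0.72,-0.09,0,0,0,0,0.2],[0.9,-0.11,0,0,0,0,0.2]]]'

```text
time_s: 17.4
ee_pos: [571.8, -60.1, 281.7]
orientation: [-3.139, -0.0, 1.421]
wrist_force: [0.7, 0.5, -0.5]
grip_width: 40.3
```

Emit:
move_arm --rows '[[[0.18,-0.02,0,0,0,0,0.2],[0.36,-0.045,0,0,0,0,0.2],[0.54,-0.07,0,0,0,0,0.2],[0.72,-0.09,0,0,0,0,0.2],[0.8,-0.1,0,0,0,0,0.2],[0.8,-0.1,0,0,0,0,0.2]]]'

```text
time_s: 18.0
ee_pos: [575.9, 102.9, 282.4]
orientation: [-3.14, -0.001, 1.427]
wrist_force: [-0.4, -0.4, 0.3]
grip_width: 39.4
```

```bash
python3 - <<'E'
from h import *
go([584,195,260],1.42)
E
```

```text
at [575.9 102.9 282.4] [-3.140e+00 -1.000e-03  1.427e+00] w 39.4 F [-0.4 -0.4  0.3] t 18.0
row [ 0.4615 -0.0255  0.1123] [-0.0003 -0.0002  0.0011]
```

Emit:
move_arm --rows '[[[0.1,-0.005,0.03,0,0,0,0.2],[0.25,-0.013,0.06,0,0,0,0.2],[0.4,-0.02,0.1,0,0,0,0.2],[0.46,-0.025,0.11,0,0,0.001,0.2],[0.46,-0.025,0.11,0,0,0.001,0.2],[0.46,-0.025,0.11,0,0,0.001,0.2],[0.46,-0.025,0.11,0,0,0.001,0.2]]]'

```text
time_s: 18.7
ee_pos: [586.3, 188.9, 261.1]
orientation: [3.141, 0.002, 1.412]
wrist_force: [-0.1, -0.7, -0.9]
grip_width: 39.5
```

```bash
python3 - <<'E'
from h import *
w,o=shot("w18");print(o["ee_pos"],o["orientation"],o["grip_width"])
overlay(w,o,[(585.5,256.5,91,27),(585.5,256.5,94,11.5),(*(o["ee_pos"]+[-1.1,0,-61.6]),21)],"pics/w18.png")
X=wcloud(w,o);H=X[...,2];s=(abs(X[...,0]-586)<45)&(abs(X[...,1]-255)<45)
for lo,hi in((94,104),(86,104)):
    m=s&(H>lo)&(H<hi);print(m.sum(),cv2.minEnclosingCircle(X[m][:,:2].astype(np.float32)),X[m].max(0))
E
```

```text
[586.26793153 188.93990146 261.07045211] [3.14127368e+00 1.69160704e-03 1.41238539e+00] 39.51160256440361
1124 ((585.41748046875, 261.2315368652344), 20.939254760742188) [602.59420481 281.46541384 102.13431738]
3673 ((585.1749267578125, 257.9610290527344), 27.14200782775879) [611.8009548  284.95833661 102.13431738]
```

View pics/w18.png

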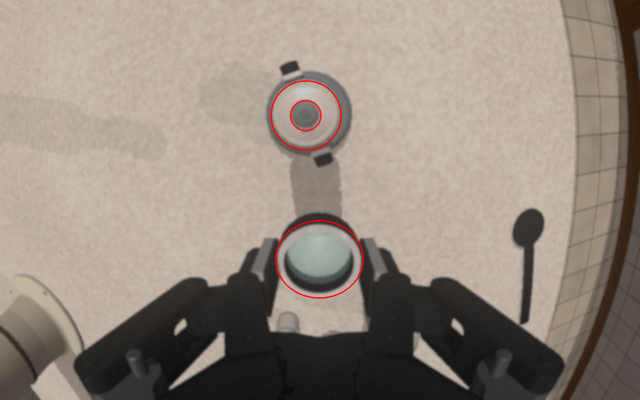

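```bash
python3 - <<'E'
from h import *
go([586.5,257,225],1.42)
E
```

```text
at [586.3 189.2 261.2] [3.141e+00 1.000e-03 1.412e+00] w 39.8 F [-0.7 -0.  -1. ] t 18.75
row [ 0.3353 -0.0524  0.1806] [ 0.0001  0.0002 -0.0012]
```

Emit:
move_arm --rows '[[[0.1,-0.015,0,0,0,0,0.2],[0.22,-0.035,0.04,0,0,0,0.2],[0.335,-0.052,0.09,0,0,-0.001,0.2],[0.335,-0.052,0.14,0,0,-0.001,0.2],[0.335,-0.052,0.18,0,0,-0.001,0.2],[0.335,-0.052,0.18,0,0,-0.001,0.2],[0.335,-0.052,0.18,0,0,-0.001,0.2],[0.335,-0.052,0.18,0,0,-0.001,0.2]]]'

```text
time_s: 19.55
ee_pos: [586.4, 258.3, 225.7]
orientation: [3.141, 0.0, 1.42]
wrist_force: [-0.7, -0.7, 0.4]
grip_width: 39.7
```

```bash
python3 - <<'E'
from h import *
w,o=shot("w19");print(o["ee_pos"],o["orientation"],o["grip_width"])
e=o["ee_pos"]
overlay(w,o,[(585.4,257,91,27),(585.4,257,94,11.5),(585.4,257,0,45),(*(e+[-1.1,0,-61.6]),21)],"pics/w19.png")
go([586.5,257,200],1.42)
E
```

```text
[586.42964569 258.32312675 225.652059  ] [3.14066486e+00 8.77998874e-05 1.41984879e+00] 39.68852765444984
at [586.3 258.6 225.7] [ 3.141 -0.     1.42 ] w 40.0 F [ 0.1  0.4 -0.2] t 19.6
row [-0.008   0.0019  0.1286] [ 0.0002 -0.      0.    ]
```

View pics/w19.png

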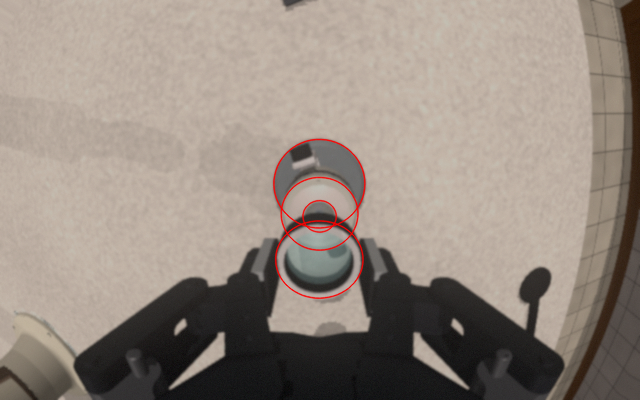

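Emit:
move_arm --rows '[[[-0.008,0.002,0.03,0,0,0,0.2],[-0.008,0.002,0.06,0,0,0,0.2],[-0.008,0.002,0.09,0,0,0,0.2],[-0.008,0.002,0.115,0,0,0,0.2],[-0.008,0.002,0.128,0,0,0,0.2],[-0.008,0.002,0.128,0,0,0,0.2],[-0.008,0.002,0.128,0,0,0,0.2],[-0.008,0.002,0.128,0,0,0,0.2],[-0.008,0.002,0.128,0,0,0,0.2]]]'

```text
time_s: 20.5
ee_pos: [586.0, 257.9, 199.8]
orientation: [3.141, -0.0, 1.422]
wrist_force: [-0.3, 0.0, 0.4]
grip_width: 39.8
```

```bash
python3 - <<'E'
from h import *
from workcell import capture
w,o=shot("w20");print(o["ee_pos"],o["orientation"],o["grip_width"],o["wrist_force"])
e=o["ee_pos"]
overlay(w,o,[(585.4,257,91,27),(585.4,257,94,11.5),(585.4,257,0,45),(*(e+[-1.1,0,-61.6]),21)],"pics/w20.png")
def proj(p,X):
    q=np.array(p["R"])@X+np.array(p["t"]).ravel();K=p["camera_matrix"];return np.array([K[0,0]*q[0]/q[2]+K[0,2],K[1,1]*q[1]/q[2]+K[1,2]])
out=[]
for n,bx in(("top",(150,140,270,240)),("scene",(340,80,460,180))):
    p=capture(n);pickle.dump(p,open(n+"20.pkl","wb"))
    im=cv2.resize(cv2.convertScaleAbs(p["image"][bx[1]:bx[3],bx[0]:bx[2]],alpha=1.5),None,fx=6,fy=6,interpolation=2)
    for c,z,r in(((586.5,255.5),91,27),((586.5,255.5),94,11.5),((586.5,255.5),120,21),((586.5,255.5),138,21)):
        pts=np.array([(proj(p,np.array([c[0]+r*np.cos(a),c[1]+r*np.sin(a),z]))-bx[:2]+.5)*6 for a in np.linspace(0,6.283,60)])
        cv2.polylines(im,[np.int32(pts).reshape(-1,1,2)],True,(0,0,255) if z<100 else (0,255,0),1)
    cv2.imwrite(f"pics/{n}20.png",im)
E
```

```text
[586.04697647 257.89689421 199.83995968] [ 3.14107666e+00 -2.89214684e-04  1.42161342e+00] 39.78952974986586 [-0.28455278  0.01130136  0.39627948]
```

View pics/w20.png

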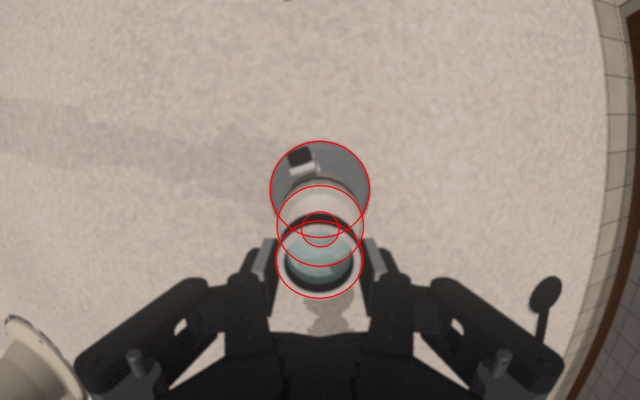

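View pics/top20.png

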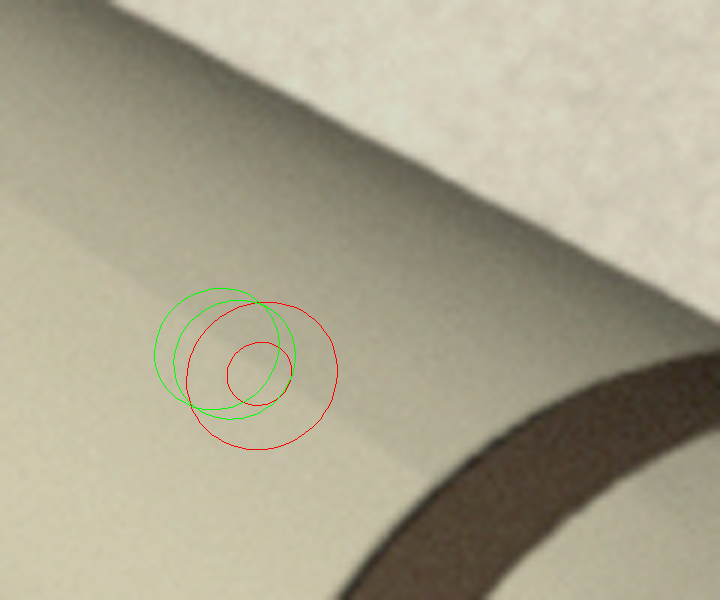

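View pics/scene20.png

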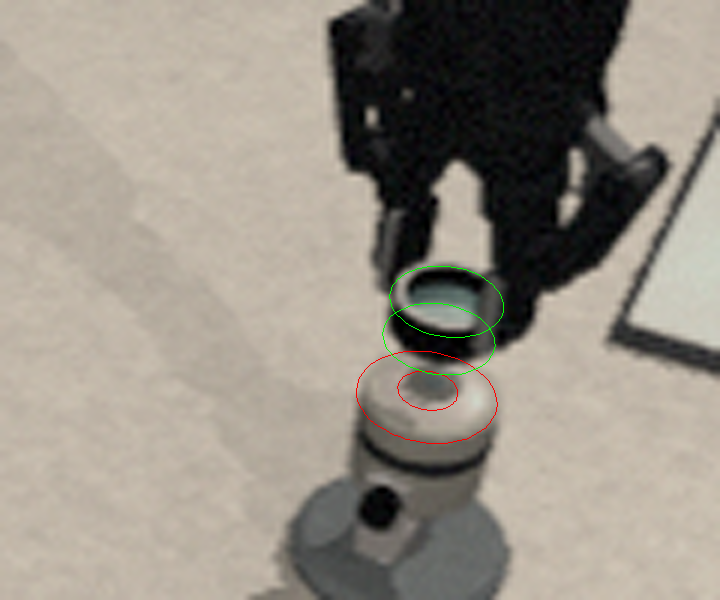

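```bash
python3 - <<'E'
from h import *
p=pickle.load(open("scene20.pkl","rb"))
im=cv2.convertScaleAbs(p["image"][115:190,385:445],alpha=1.8);cv2.imwrite("pics/s20c.png",cv2.resize(im,None,fx=8,fy=8,interpolation=cv2.INTER_CUBIC))
def proj(X):
    q=np.array(p["R"])@X+np.array(p["t"]).ravel();K=p["camera_matrix"];return np.array([K[0,0]*q[0]/q[2]+K[0,2],K[1,1]*q[1]/q[2]+K[1,2]])
def ext(c,z,r):
    P=np.array([proj(np.array([c[0]+r*np.cos(a),c[1]+r*np.sin(a),z])) for a in np.linspace(0,6.283,90)]);P=(P-[385,115]+.5)*8
    return P.min(0).round(),P.max(0).round()
c=(586.5,255.5)
for z,r in((91,27),(120,19),(122,21),(138,21),(0,45)):print(z,r,*ext(c,z,r))
b=proj(np.array([*c,120]))
for d in np.eye(3)*5: print((proj(np.array([*c,120])+d)-b)*8/5)
E
```

```text
91 27 [115. 188.] [303. 311.]
120 19 [158. 129.] [293. 215.]
122 21 [152. 119.] [301. 214.]
138 21 [160.  75.] [312. 170.]
0 45 [ 18. 369.] [308. 573.]
[2.99394026 1.49350293]
[ 1.93191891 -1.71349574]
[ 0.57948191 -2.73340794]
```

View pics/s20c.png

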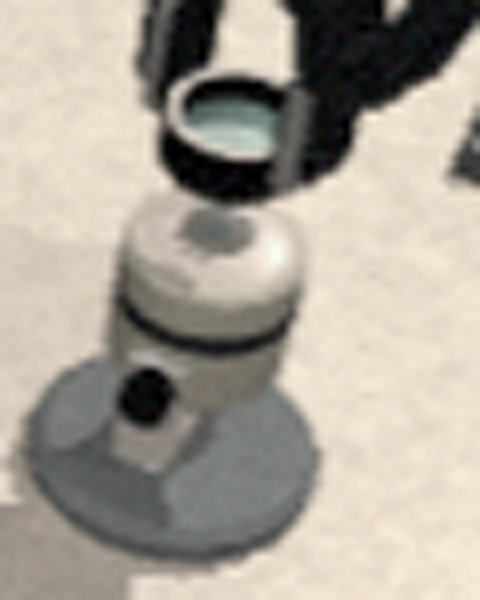

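Emit:
move_arm --rows '[[[-0.003,0.002,0,0,0,0,0.2],[-0.003,0.002,0,0,0,0,0.2],[-0.003,0.002,0,0,0,0,0.2],[-0.003,0.002,0,0,0,0,0.2],[-0.003,0.002,0,0,0,0,0.2]]]'

```text
time_s: 21.15
ee_pos: [586.2, 257.1, 199.5]
orientation: [3.142, 0.0, 1.422]
wrist_force: [0.4, 0.8, 0.1]
grip_width: 40.0
```

```bash
python3 - <<'E'
from h import *
from workcell import *
w,o=shot("w21");print(o["ee_pos"],o["orientation"],o["grip_width"],o["wrist_force"],abs(o["qd"]).max())
X=wcloud(w,o);R=RR(o["orientation"]).as_matrix();T=(X-o["ee_pos"])@R
d=T[...,:2]-[0,-1.1];r=np.hypot(d[...,0],d[...,1]);m=(r<20.5)&(r>18)&(T[...,2]>55)&(T[...,2]<68)
a=np.degrees(np.arctan2(d[m][:,1],d[m][:,0]));print([round(float(np.median(X[m][:,2][(a>=b)&(a<b+60)])),1) for b in range(-180,180,60)])
t=capture("top");cv2.imwrite("pics/top21.png",t["image"])
E
```

```text
[586.22576708 257.07367908 199.51597055] [3.14158000e+00 1.41616020e-05 1.42151451e+00] 39.973178573526 [0.42217167 0.77116789 0.1264857 ] 0.0016414607692921566
[138.5, 138.7, 137.5, 137.0, 138.7, 138.6]
```

View pics/top21.png

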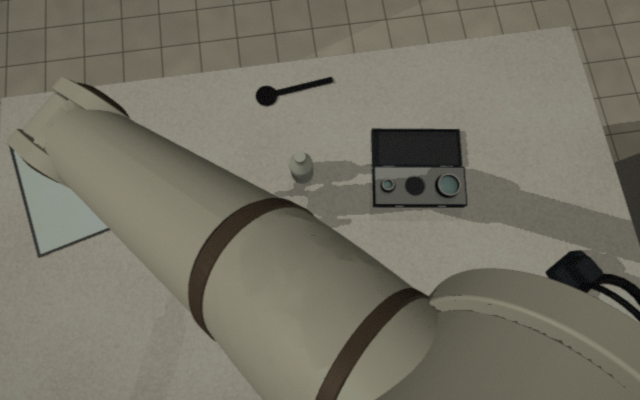

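```bash
python3 -c "
from workcell import *
print(hand_in(), get_obs()['time_s'])"
```

```text
the job is handed in; nothing more can be done
the job is handed in; nothing more can be done
```

The large lens is back in its well and released, and the arm is holding the medium lens over the cornea. I handed the job in at about 21 s of the 51 s allowed; no verdict is reported.

- **Large lens:** after release, its top rim measured 44.2–44.8 mm above the table all the way round. The expected height is 44 mm, so it is seated flat. I gripped it three times on the table before lifting, to get the finger height right for the shallow well.
- **Medium lens:** I lifted it from its well, carried it over the bottles and stopped above the eye. Its top rim reads about 138 mm, which puts the lower rim at about 120 mm, or 2 cm above the cornea. The rim readings varied from 137.0 to 138.7 mm, so it is level within camera noise. The grip is holding at 40 N and the joints were still.
- **Centring:** the wrist camera puts the lens on the eye's axis to about 1 mm. The scene camera's picture is shifted by about one pixel, but it shifts the eye and the lens by about the same amount, so it agrees. The top camera could not check this, because the arm blocks its view of the eye.
- **Everything else:** in the last top view the small lens and the saline bottle are in place. The dropper bottle was hidden behind the arm in that view, but nothing passed near it. The contact forces I read never exceeded about 7 N, and nothing came near the practice eye.

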